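# Line the wrench sockets up by size on the socket rail

## Robot

A 6-joint arm with a two-finger parallel gripper is mounted at the origin on the work surface. World frame = base frame: x ahead of the robot, y to its left, z up, the work surface at z = 0. Lengths are in mm, angles in rad, forces in N, time in s.
With the tool pointing down it reaches from about 350 to 850 mm from the base axis. Payload 8.1 kg.
Tool frame: the origin (TCP) lies between the finger pads; the fingertips stand 11 mm ahead of it and the grasp point (between the pads) lies 8 mm behind it; z points along the fingers, y is the direction in which the jaws open and shut (so a half turn about z gives the same grasp; the last joint's range is limited). The gripper opens to 85 mm and grips with 20 to 120 N. Pads are 22 mm wide; open, the fingers measure 114 mm over their backs; the gripper's body (76 mm by 85 mm) begins 54 mm behind the grasp point. The pads swing forward as they close: fully open they stand 13 mm farther back than shut.
Start: joints at [-1.297, 0.13, 1.488, -0, 1.523, -0.085], TCP at [210.711, -561.789, 242.292] pointing down, gripper open.
Joint ranges: [-2.96, 2.96], [-0.89, 2.26], [0.02, 2.5], [-1.34, 4.48], [0, 2.73], [-2.66, 2.66]. Speed limits (rad/s): [2.39, 2.39, 2.79, 3.14, 3.14, 3.14].

## Interface

Orientations are given as a unit quaternion [x, y, z, w].
In Python, from rig import sense, viewer, ticket gives the robot as it stands.
- The arm moves only by the shell command python3 -m inch 'ROWS' [OPENING] [FORCE]. ROWS is JSON, a list that holds one entry, the list of rows, each a list of 4 numbers: the shift along the world's x, y, z in mm, then the turn about the world's z in rad. In form: [[[dx, dy, dz, yaw], ...]]. A call has 1 to 5 rows; each row is the pose to reach, as a shift and turn from the pose commanded when the call began; what a row does not reach only later rows make up. A row lasts 1/12 s, in which the tool goes at most 41.7 mm and 7.16 degrees, less where a joint would pass 70% of its speed; a pose out of reach is approached as far as the arm can. A call with a gripper value outside its range is refused whole. OPENING is the finger opening in mm, from 0 to 85.4, set as the call begins (- or left out, the last holds). The fingers move at their own pace and stop on an object; FORCE is the grip in N (left out, the last holds). Time passes only in rows, so rows that repeat a pose let the fingers close. It gives the time, the measured TCP pose, the force and the opening at its end, in the units of the state.
- sense(): the state, without advancing time (a new reading comes with each control period).
- viewer.snapshot(name): name is "scene" or "top"; returns (picture, depth): 400x640x3 uint8, red, green, blue; 400x640 float32, mm along the optical axis (not along the pixel's ray), 0 where there is no reading.
- viewer.camera_model(name): a dict with "mtx" (3x3 intrinsics, pixels), "R" (3x3) and "t" (3): a world point X has camera coordinates R X + t. Camera axes: x right, y down, z forward; pixel columns grow to the right and rows downward; lengths in mm; the calibration is good to about 2 mm. A picture is of the moment at which its call begins. camera_model takes no time and is no camera call.
- ticket.hand_in(): hands the job in, once; it reports no verdict.
The state is a dict: "time_s": time; "joint_positions": joint angles; "dq": joint speeds; "effort": joint torques, N m; "eef_pos": TCP position; "orientation": TCP orientation; "wrist_force": force on the tool from outside, world axes, zero at the start; "wrist_torque": the same for the moment, N m; "finger_gap": finger opening in mm.
Only numpy, scipy, OpenCV 4.12 (cv2) and the standard library are available. Lean on these libraries where they do the work, as an engineer would, in place of code of your own. Each camera call takes 0.05 s, during which the arm holds its last target.

## Task

Put the four loose wrench sockets back on the socket rail in order of size: the smallest on the pad next to the rail's red end cap, then ever larger, the largest on the pad next to the black end cap. Stand each one upright with its mouth up, centred on its own blue pad, without tipping any over, and leave the hammer and the yellow-banded can where they are.

Things in the scene. Friction and masses are not known exactly. Their poses are not given: they have to be found in the camera images.
- socket_24_mid (a point): The smallest wrench socket: a chrome steel cylinder 24 mm in diameter and 40 mm high, standing upright on the bench with its hexagonal mouth up. This point is its centre, half-way up (20 mm above its underside); z is its upright axis. Loose; smooth outside, gripped across the diameter.
- socket_32_mid (a point): The second smallest wrench socket: a chrome steel cylinder 32 mm in diameter and 48 mm high, standing upright on the bench with its hexagonal mouth up. This point is its centre, half-way up (24 mm above its underside); z is its upright axis. Loose; smooth outside, gripped across the diameter.
- socket_40_mid (a point): The second largest wrench socket: a chrome steel cylinder 40 mm in diameter and 56 mm high, standing upright on the bench with its hexagonal mouth up. This point is its centre, half-way up (28 mm above its underside); z is its upright axis. Loose; smooth outside, gripped across the diameter.
- socket_48_mid (a point): The largest wrench socket: a chrome steel cylinder 48 mm in diameter and 64 mm high, standing upright on the bench with its hexagonal mouth up. This point is its centre, half-way up (32 mm above its underside); z is its upright axis. Loose; smooth outside, gripped across the diameter.
- pad_1: Pad 1 of 4 along the rail (an end pad): a fixed blue disc 54 mm across, 3 mm thick, white centre dot, on a fixed flat aluminium rail (70 x 420 x 12 mm). Origin: centre of its underside, 12 mm above the bench; a socket on it rests 3 mm above the origin. y runs along the rail from pad 1 to pad 4, x across it, z up. Pads are 65 to 85 mm apart.
- pad_2: Pad 2 of 4 along the rail: a fixed blue disc 54 mm across, 3 mm thick, white centre dot, on a fixed flat aluminium rail (70 x 420 x 12 mm). Origin: centre of its underside, 12 mm above the bench; a socket on it rests 3 mm above the origin. y runs along the rail from pad 1 to pad 4, x across it, z up. Pads are 65 to 85 mm apart.
- pad_3: Pad 3 of 4 along the rail: a fixed blue disc 54 mm across, 3 mm thick, white centre dot, on a fixed flat aluminium rail (70 x 420 x 12 mm). Origin: centre of its underside, 12 mm above the bench; a socket on it rests 3 mm above the origin. y runs along the rail from pad 1 to pad 4, x across it, z up. Pads are 65 to 85 mm apart.
- pad_4: Pad 4 of 4 along the rail (the other end pad): a fixed blue disc 54 mm across, 3 mm thick, white centre dot, on a fixed flat aluminium rail (70 x 420 x 12 mm). Origin: centre of its underside, 12 mm above the bench; a socket on it rests 3 mm above the origin. y runs along the rail from pad 1 to pad 4, x across it, z up. Pads are 65 to 85 mm apart.
- red_end: The red end cap: a fixed red cylinder 28 mm in diameter and 18 mm high on top of one end of the rail, 70 to 85 mm beyond the end pad there (next to either pad 1 or pad 4); a like black one is at the other end. Origin: centre of its underside, 12 mm above the bench.
- hammer: Bystander: a hammer with a wooden handle lying flat on the bench to the left, outside the work. Its origin lies within it at bench height.
- can: Bystander: an upright can with a yellow band, 56 mm in diameter and 130 mm high, standing to the right. Origin: centre of its underside.
Not all that is in view belongs to the job. What is shaped like the part that bears socket_40_mid but green is not meant.

How it is judged:
By the outcome, as a careful person would: the job done as asked, in the order asked, and still so for the second after the job is handed in, with the robot touching nothing.
It also fails if it takes over 96 s, if anything falls off the work surface, if the arm or the gripper's body presses on something with over 40 N, if the wrist force passes 120 N, or if a joint passes its speed limit or range.

## Working session

There is one attempt and no reset: what is moved stays moved. The work goes in short steps, Python scripts to look and compute and a shell command to move; the robot and the scene stay as the last step left them, time stands still between calls to the robot, and variables do not carry over. Pictures are saved under pics/ and viewed, and the job is handed in when it is done.

```bash
ls; mkdir -p pics; python3 - <<'E'
from rig import sense, viewer, ticket
import cv2,numpy as np
s=sense();print({k:np.round(v,3) for k,v in s.items()})
for n in("scene","top"):
    p,d=viewer.snapshot(n);cv2.imwrite(f"pics/{n}0.png",p[:,:,::-1]);np.save(f"{n}0p.npy",p);np.save(f"{n}0d.npy",d)
    m=viewer.camera_model(n);print(n,{k:np.round(v,3).tolist() for k,v in m.items()})
E
```

```text
pics
{'time_s': np.float64(0.0), 'joint_positions': array([-1.297,  0.131,  1.489, -0.   ,  1.523, -0.085]), 'dq': array([-0.001,  0.001,  0.002, -0.001,  0.001,  0.001]), 'effort': array([ 0.0000e+00, -5.6940e+01, -5.0056e+01, -0.0000e+00,  1.5000e-02,
       -0.0000e+00]), 'eef_pos': array([ 210.556, -561.25 ,  241.202]), 'orientation': array([ 0.984,  0.178, -0.   , -0.001]), 'wrist_force': array([-0.689, -0.258,  0.415]), 'wrist_torque': array([-0.037, -0.015,  0.028]), 'finger_gap': np.float64(85.891)}
scene {'mtx': [[501.879, 0.0, 313.736], [0.0, 501.879, 198.89], [0.0, 0.0, 1.0]], 'R': [[-0.629, 0.778, 0.015], [0.429, 0.363, -0.828], [-0.649, -0.514, -0.561]], 't': [366.961, -196.607, 1698.863]}
top {'mtx': [[520.745, 0.0, 317.37], [0.0, 520.745, 193.463], [0.0, 0.0, 1.0]], 'R': [[0.014, -1.0, 0.001], [-0.997, -0.014, -0.081], [0.081, 0.0, -0.997]], 't': [-33.315, 539.901, 1495.555]}
```

View pics/scene0.png

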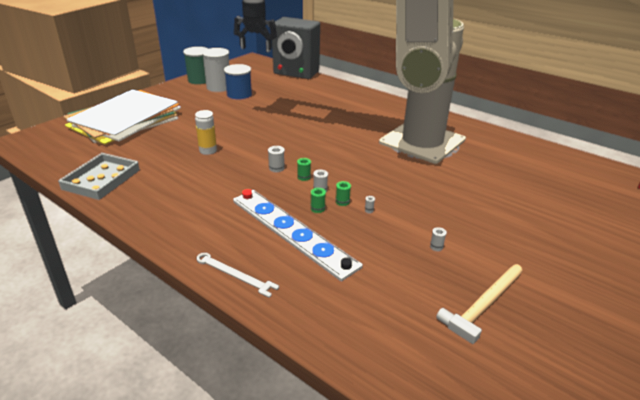

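View pics/top0.png

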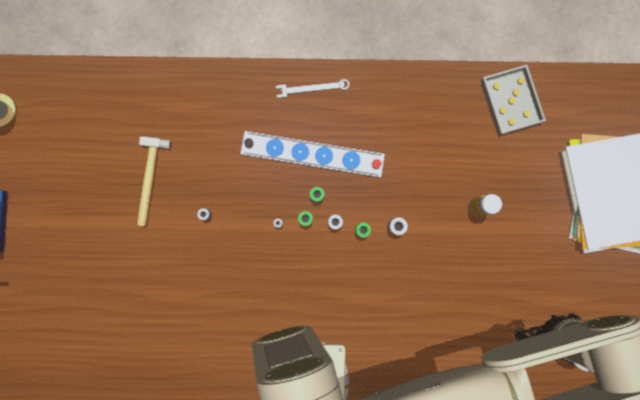

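```bash
python3 - <<'E'
import cv2,numpy as np
p=np.load("top0p.npy")[120:250,190:415,::-1]
cv2.imwrite("pics/topz.png",cv2.resize(p,None,fx=3.5,fy=3.5,interpolation=cv2.INTER_NEAREST))
p=np.load("scene0p.npy")[135:285,225:455,::-1]
cv2.imwrite("pics/scz.png",cv2.resize(p,None,fx=3.4,fy=3.4,interpolation=cv2.INTER_NEAREST))
E
```

```text
(no output)
```

View pics/topz.png

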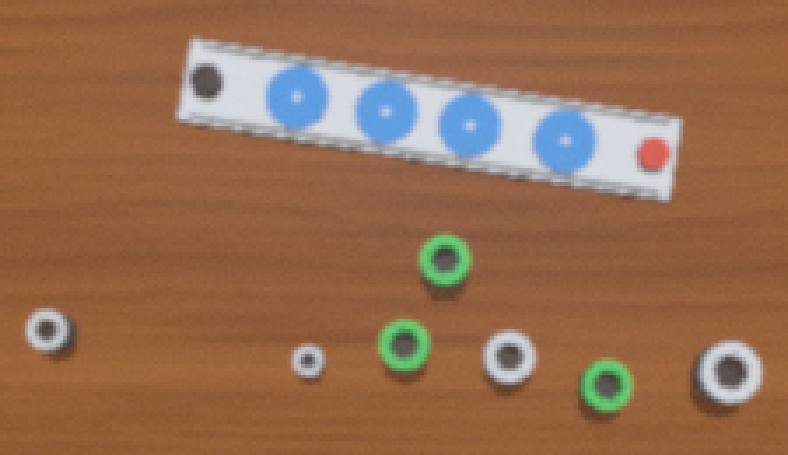

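View pics/scz.png

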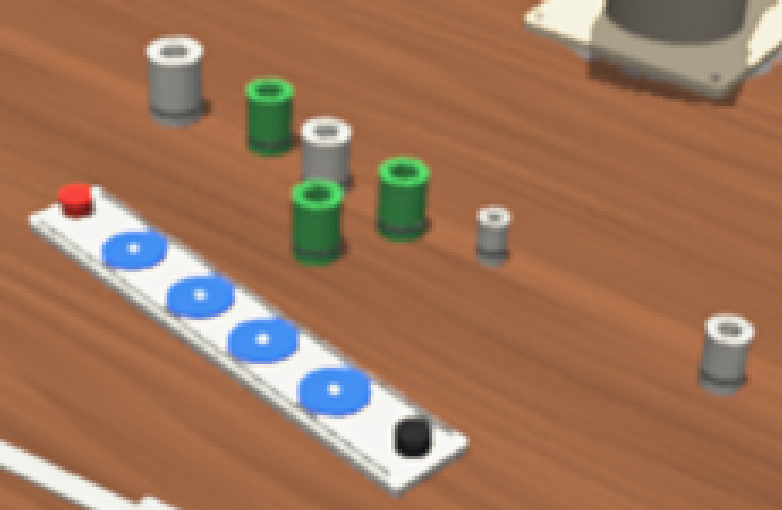

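```bash
cat > h.py <<'E'
import cv2,numpy as np
from rig import viewer
def ray(n,uv,z):
    m=viewer.camera_model(n);K,R,t=(np.array(m[k],float) for k in("mtx","R","t"))
    d=R.T@np.linalg.inv(K)@np.array([uv[0],uv[1],1.]);c=-R.T@t
    return c+d*(z-c[2])/d[2]
def blobs(mask,amin):
    # filled outer contours, area centroid (upsampled mask)
    cs,_=cv2.findContours(mask.astype(np.uint8),cv2.RETR_EXTERNAL,cv2.CHAIN_APPROX_NONE);o=[]
    for c in cs:
        f=np.zeros(mask.shape,np.uint8);cv2.drawContours(f,[c],-1,1,-1)
        y,x=np.nonzero(f)
        if len(x)>=amin:o.append((x.mean(),y.mean(),len(x),np.ptp(x)+1,np.ptp(y)+1))
    return o
S=6
def up(p): return cv2.resize(p,None,fx=S,fy=S,interpolation=cv2.INTER_CUBIC)
def native(b): return ((b[0]+.5)/S-.5,(b[1]+.5)/S-.5,b[2]/S/S,b[3]/S,b[4]/S)
def masks(p):
    q=up(p).astype(int);r,g,b=q[...,0],q[...,1],q[...,2]
    mn=np.min(q,2);mx=np.max(q,2)
    return dict(blue=(b>r+60)&(b>150),red=(r>g+110)&(r>b+110)&(r>150),white=(mn>185),grn=(g>r+60),grey=(mx-mn<35)&(mn>90))
E
python3 - <<'E'
from h import *
for n in("top","scene"):
    M=masks(np.load(n+"0p.npy"))
    for k,z in(("blue",15),("red",30),("white",48),("grn",56)):
        for b in blobs(M[k],25*S*S if k!="red" else 10*S*S):
            v=native(b)
            if 180<v[0]<460 and 120<v[1]<290 and v[2]<400: print(n,k,np.round(v,1),np.round(ray(n,v,z),1))
E
```

```text
top blue [350.9 159.7 253.9  17.8  18.5] [ 641.8 -123.2   15. ]
top blue [323.7 155.3 251.9  17.8  18.3] [654.  -42.9  15. ]
top blue [299.8 151.3 251.7  18.   18.3] [664.6  27.5  15. ]
top blue [274.4 147.2 251.1  17.7  18.3] [675.9 102.7  15. ]
top red [376.3 163.4  38.    6.8   7.2] [ 629.9 -196.3   30. ]
top white [398.5 225.8 209.2  16.3  16.5] [ 449.1 -258.3   48. ]
top white [335.1 221.4 142.2  13.5  13.8] [459.  -77.5  48. ]
top white [202.7 213.7  81.9  10.2  10.3] [475.8 300.5  48. ]
top white [337.2 157.7 232.5  21.5  21.5] [642.3 -81.5  48. ]
top white [311.7 153.6 169.2  18.8  20.5] [653.2  -8.   48. ]
top white [287.1 149.4 198.9  20.2  20.7] [664.4  63.2  48. ]
top white [256.  144.5 377.8  31.3  24.3] [677.6 152.9  48. ]
top grn [362.6 229.7 149.8  13.7  13.8] [ 436.4 -155.5   56. ]
top grn [305.  218.2 146.3  13.5  13.7] [466.6   8.1  56. ]
top grn [316.6 193.9 147.8  13.3  14.2] [536.2 -23.9  56. ]
top grn [350.8 159.8 172.2  14.8  15.3] [ 635.5 -120.2   56. ]
top grn [323.6 155.4 175.5  14.8  15.7] [647.3 -42.2  56. ]
top grn [299.8 151.4 173.6  14.7  15.3] [657.8 
[... 452 characters left out ...]
8. ]
scene white [320.3 173.2  82.9  13.8   7.5] [452.3 -83.5  48. ]
scene white [275.8 149.5  99.6  16.    7.8] [ 431.2 -273.4   48. ]
scene white [453.3 141.9 168.   19.8  19.8] [ 28.2 119.4  48. ]
scene white [392.1 138.2 206.9  22.2  15.5] [134.1 -42.   48. ]
scene grn [322.8 249.4 203.2  20.   12.5] [719.  134.6  56. ]
scene grn [301.8 234.6 178.3  19.2  11.5] [708.2  63.6  56. ]
scene grn [283.4 221.7 159.9  18.3  10.8] [698.3  -3.   56. ]
scene grn [264.  207.9 138.2  17.8   9.8] [686.6 -78.8  56. ]
scene grn [317.2 196.2 204.6  14.7  20. ] [558.8  -9.5  56. ]
scene grn [342.4 189.8 190.2  14.2  19.2] [491.3  22.3  56. ]
scene grn [302.9 165.6 156.2  13.3  17.3] [ 462.1 -139.4   56. ]
```

```bash
python3 - <<'E'
from h import *
H={48:64,40:56,32:48,24:40}
guess={"top":{48:(398,226),40:(335,221),32:(203,214),24:(278,223)},"scene":{48:(276,149),40:(320,173),32:(439,231),24:(370,198)}}
for th in(160,185,):
  for n in("top","scene"):
    q=up(np.load(n+"0p.npy"));m=q.min(2)>th
    B=[native(b) for b in blobs(m,12*S*S)]
    for d,g in guess[n].items():
        b=min(B,key=lambda b:np.hypot(b[0]-g[0],b[1]-g[1]))
        print(th,n,d,np.round(b,1),np.round(ray(n,b,H[d]),1))
for z in (15,):
    a=np.array([[641.8,-123.2],[675.9,102.7]]);print(np.arctan2(*(a[1]-a[0])[::-1]))
# depth check
for n in("top",):
    d=np.load(n+"0d.npy");m=viewer.camera_model(n)
    for k,g in guess[n].items():
        w=d[g[1]-9:g[1]+9,g[0]-9:g[0]+9];print(k,w.min(),np.median(w))
E
```

```text
160 top 48 [398.4 225.7 231.2  17.2  17.2] [ 448.7 -255.6   64. ]
160 top 40 [335.1 221.4 161.2  14.3  14.5] [458.7 -77.2  56. ]
160 top 32 [202.8 213.7  98.2  11.3  11.2] [475.7 300.3  48. ]
160 top 24 [277.5 222.4  57.4   8.7   8.5] [454.   87.3  40. ]
160 scene 48 [275.8 149.6 111.9  16.5   8.5] [ 452.7 -253.1   64. ]
160 scene 40 [320.3 173.2  94.9  14.3   8.3] [462.9 -75.3  56. ]
160 scene 32 [439.1 231.4  96.9  13.8   9. ] [478.8 301.6  48. ]
160 scene 24 [369.8 198.3  42.2   9.3   6. ] [457.1  88.6  40. ]
185 top 48 [398.5 225.8 209.2  16.3  16.5] [ 448.7 -255.8   64. ]
185 top 40 [335.1 221.4 142.2  13.5  13.8] [458.8 -77.2  56. ]
185 top 32 [202.7 213.7  81.9  10.2  10.3] [475.8 300.5  48. ]
185 top 24 [277.2 222.1  18.3   7.5   7.5] [455.   88.2  40. ]
185 scene 48 [275.8 149.5  99.6  16.    7.8] [ 452.6 -253.2   64. ]
185 scene 40 [320.3 173.2  82.9  13.8   7.5] [462.7 -75.4  56. ]
185 scene 32 [439.1 231.4  85.9  13.5   8.3] [478.7 301.6  48. ]
185 scene 24 [369.9 198.   22.3   8.7   5. ] [455.9  87.9  40. ]
1.4209757039568407
48 0.0 1481.9358
40 0.0 1520.9562
32 0.0 1531.0542
24 0.0 1531.4396
```

```bash
python3 -m inch '[[[48,61,0,0.12],[72,92,0,0.24],[96,123,0,0.36],[120,153,0,0.48],[144,184,0,0.6]]]' 75 40; python3 - <<'E'
from rig import sense
print(sense()['eef_pos'])
E
```

```text
time_s: 0.52
eef_pos: [339.7, -396.0, 241.8]
orientation: [0.886, 0.464, 0.0, -0.0]
wrist_force: [0.9, -0.4, 0.2]
finger_gap: 74.9
[ 339.68644146 -395.96127409  241.79965606]
```

```bash
python3 -m inch '[[[25,32,0,0.12],[50,64,-20,0.24],[75,96,-50,0.35],[100,128,-80,0.456],[111,142,-100,0.456]]]'; python3 -m inch '[[[0,0,0,0],[0,0,0,0]]]'; cat > st.py <<'E'
from rig import sense
import numpy as np
s=sense();q=s['orientation'];print(np.round(s['time_s'],2),np.round(s['eef_pos'],1),'jaw',round(float(2*np.arctan2(q[1],q[0])-np.pi/2),3),np.round(s['wrist_force'],1),round(float(s['finger_gap']),1))
E
python3 st.py
```

```text
time_s: 0.93
eef_pos: [448.8, -257.6, 146.2]
orientation: [0.758, 0.653, 0.0, 0.001]
wrist_force: [0.4, -0.8, 0.1]
finger_gap: 75.1
time_s: 1.1
eef_pos: [446.6, -256.8, 143.8]
orientation: [0.759, 0.651, -0.001, -0.003]
wrist_force: [-0.6, -0.9, 0.8]
finger_gap: 74.9
1.1 [ 446.6 -256.8  143.8] jaw -0.153 [-0.6 -0.9  0.8] 74.9
```

```bash
for i in 1 2 3; do python3 -m inch '[[[0,0,0,0]]]' >/dev/null; python3 st.py; done
```

```text
1.18 [ 447.3 -259.4  146.6] jaw -0.155 [ 0.1 -0.4  0.6] 74.8
1.27 [ 447.6 -260.6  147.8] jaw -0.157 [0.6 1.2 1. ] 74.8
1.35 [ 447.6 -260.8  147.9] jaw -0.158 [-0.4 -0.4  0.9] 75.3
```

```bash
for i in 1 2 3; do python3 -m inch '[[[0,0,0,0],[0,0,0,0]]]' >/dev/null; python3 st.py; done
```

```text
1.52 [ 447.4 -260.3  147.3] jaw -0.157 [ 0.3  0.5 -0.5] 75.2
1.68 [ 447.3 -259.6  146.7] jaw -0.157 [ 0.2 -0.  -0.6] 75.1
1.85 [ 447.3 -259.2  146.4] jaw -0.156 [0.3 0.3 0.3] 75.2
```

```bash
python3 -m inch '[[[3,5,-30,0],[3,5,-60,0],[3,5,-85,0],[3,5,-105,0],[3,5,-118,0]]]'; python3 -m inch '[[[0,0,0,0],[0,0,0,0],[0,0,0,0],[0,0,0,0]]]'; python3 st.py
python3 - <<'E'
from h import *
for n in("top","scene"):
    p,d=viewer.snapshot(n);c=p[190:260,360:440] if n=="top" else p[100:200,225:335]
    cv2.imwrite(f"pics/{n}1.png",cv2.resize(c,None,fx=5,fy=5)[:,:,::-1])
E
```

```text
time_s: 2.27
eef_pos: [449.0, -253.1, 25.7]
orientation: [0.76, 0.65, -0.0, -0.002]
wrist_force: [0.4, 0.5, 0.3]
finger_gap: 74.7
time_s: 2.6
eef_pos: [451.5, -255.0, 30.0]
orientation: [0.76, 0.65, 0.0, 0.001]
wrist_force: [0.1, 0.1, -0.2]
finger_gap: 74.9
2.6 [ 451.5 -255.    30. ] jaw -0.156 [ 0.1  0.1 -0.2] 74.9
```

View pics/scene1.png

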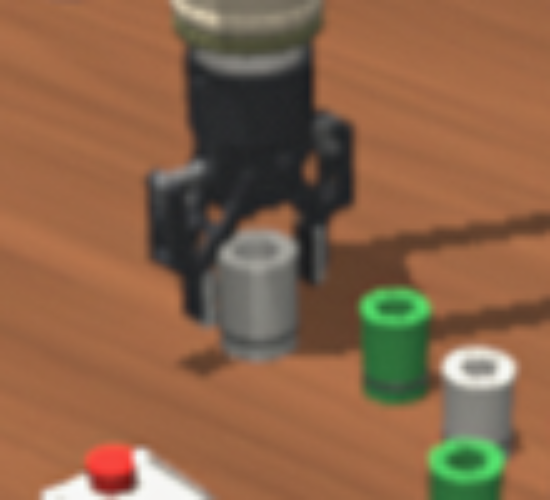

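View pics/top1.png

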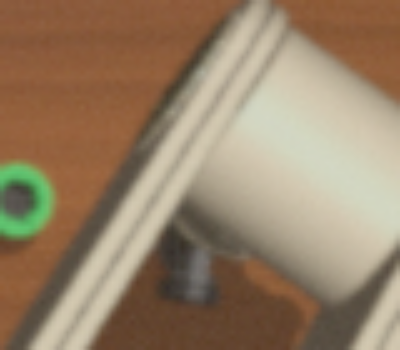

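```bash
python3 -m inch '[[[0,0,0,0],[0,0,0,0],[0,0,0,0],[0,0,0,0],[0,0,0,0]]]' 40 60;  python3 -m inch '[[[0,0,0,0],[0,0,5,0],[0,0,20,0],[0,0,45,0],[0,0,70,0]]]';python3 -m inch '[[[0,0,0,0],[0,0,0,0],[0,0,0,0],[0,0,0,0]]]'; python3 st.py
python3 - <<'E'
from h import *
for n in("scene",):
    p,d=viewer.snapshot(n);np.save("s2p.npy",p);c=p[60:220,205:365]
    cv2.imwrite(f"pics/{n}2.png",cv2.resize(c,None,fx=3.5,fy=3.5)[:,:,::-1])
E
```

```text
time_s: 3.12
eef_pos: [450.8, -254.5, 29.2]
orientation: [0.76, 0.65, 0.0, 0.0]
wrist_force: [-2.6, 1.0, 6.9]
finger_gap: 47.0
time_s: 3.53
eef_pos: [448.7, -253.0, 97.3]
orientation: [0.76, 0.65, -0.001, -0.002]
wrist_force: [1.4, -0.2, -5.9]
finger_gap: 47.3
time_s: 3.87
eef_pos: [449.0, -253.2, 96.2]
orientation: [0.76, 0.65, -0.0, -0.002]
wrist_force: [0.2, -0.1, -5.6]
finger_gap: 46.9
3.87 [ 449.  -253.2   96.2] jaw -0.156 [ 0.2 -0.1 -5.6] 46.9
```

View pics/scene2.png

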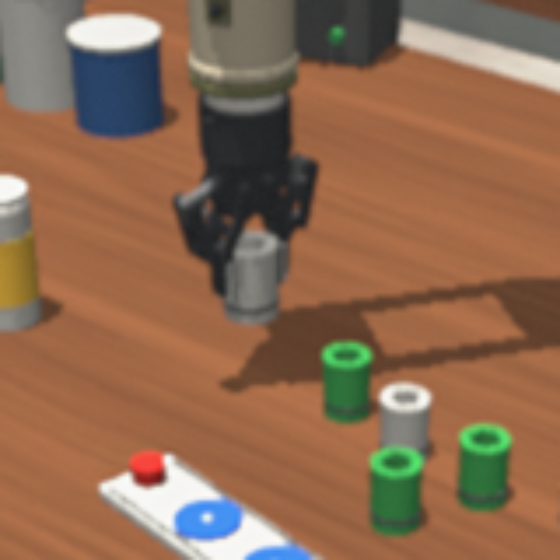

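```bash
python3 - <<'E'
from h import *
p=np.load("s2p.npy")[115:160,255:305]
cv2.imwrite("pics/rim2.png",cv2.resize(p,None,fx=12,fy=12,interpolation=cv2.INTER_NEAREST)[:,:,::-1])
for uv in((277.5,128.7),(278,129),(278.5,129)): print(ray("scene",uv,131))
E
```

```text
[ 445.54935511 -250.30829323  131.        ]
[ 446.05028291 -247.88269891  131.        ]
[ 445.1009244  -246.77996287  131.        ]
```

View pics/rim2.png

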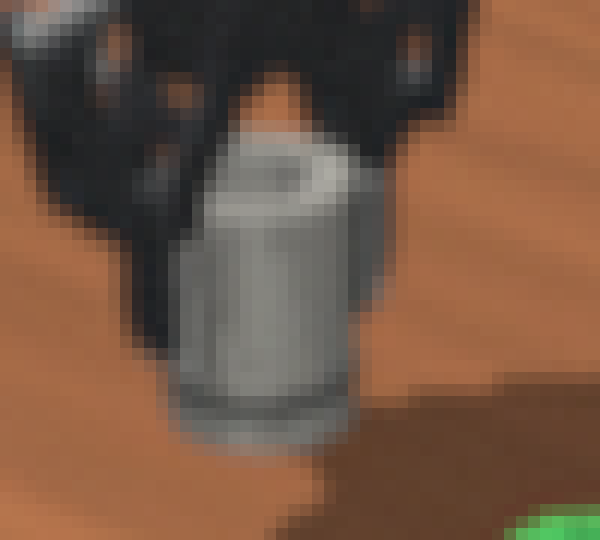

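```bash
python3 - <<'E'
from h import *
p,d=viewer.snapshot("scene");np.save("s3p.npy",p)
t,_=viewer.snapshot("top")
c=p[112:165,250:310];cv2.imwrite("pics/a3.png",cv2.resize(c,None,fx=10,fy=10,interpolation=cv2.INTER_CUBIC)[:,:,::-1])
cv2.imwrite("pics/t3.png",cv2.resize(t[180:280,340:460],None,fx=5,fy=5)[:,:,::-1])
# predicted px of vertical axis at tcp
m=viewer.camera_model("scene")
for X in((449,-253.2,67),(449,-253.2,131),(450,-254,0),(450,-254,64)):
    q=m["R"]@np.array(X)+m["t"];q=np.array(m["mtx"])@q;print(X,q[:2]/q[2])
E
python3 st.py
```

```text
(449, -253.2, 67) [276.54519687 148.21067431]
(449, -253.2, 131) [275.96692897 128.81126836]
(450, -254, 0) [276.70764996 167.58869469]
(450, -254, 64) [276.14765881 149.13562466]
4.02 [ 449.4 -253.6   96.7] jaw -0.156 [ 0.8 -0.6 -4.7] 46.9
```

View pics/a3.png

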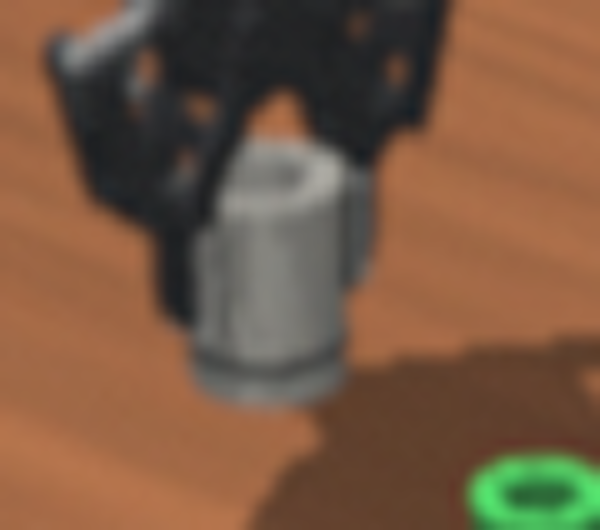

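View pics/t3.png

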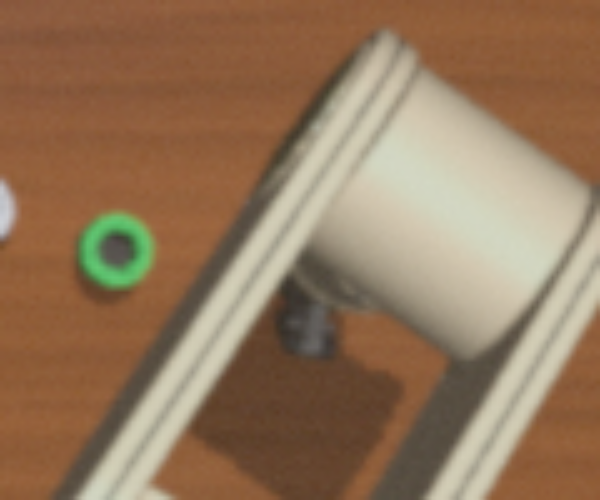

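```bash
python3 -m inch '[[[6,10,10,0],[20,32,20,0],[38,60,30,0],[57,90,30,0],[76,119,30,0]]]'; python3 -m inch '[[[19,30,0,0],[38,60,0,0],[57,90,0,0],[76,120,0,0],[95,149,0,0]]]'; python3 -m inch '[[[19,30,0,0],[35,55,0,0],[47,74,0,0],[54,84,0,0],[57,89,0,0]]]';python3 -m inch '[[[0,0,0,0],[0,0,0,0],[0,0,0,0],[0,0,0,0],[0,0,0,0]]]'; python3 st.py
```

```text
time_s: 4.43
eef_pos: [527.8, -133.7, 129.7]
orientation: [0.76, 0.65, 0.001, 0.001]
wrist_force: [0.7, -1.0, -5.2]
finger_gap: 47.1
time_s: 4.85
eef_pos: [622.0, 16.3, 128.3]
orientation: [0.76, 0.65, -0.0, -0.0]
wrist_force: [0.8, 0.3, -5.1]
finger_gap: 47.2
time_s: 5.27
eef_pos: [678.8, 105.6, 128.0]
orientation: [0.759, 0.651, 0.0, -0.0]
wrist_force: [-0.4, 0.0, -5.9]
finger_gap: 46.9
time_s: 5.68
eef_pos: [678.2, 101.8, 128.5]
orientation: [0.76, 0.649, -0.0, -0.0]
wrist_force: [-0.3, -0.2, -5.6]
finger_gap: 46.7
5.68 [678.2 101.8 128.5] jaw -0.157 [-0.3 -0.2 -5.6] 46.7
```

```bash
python3 -m inch '[[[0,1,-20,0],[0,2,-40,0],[0,2,-60,0],[0,2,-72,0],[0,2,-76,0]]]'; python3 -m inch '[[[0,0,0,0],[0,0,0,0],[0,0,0,0],[0,0,0,0],[0,0,0,0]]]' >/dev/null; python3 st.py
python3 - <<'E'
from h import *
p,d=viewer.snapshot("scene");t,_=viewer.snapshot("top");
cv2.imwrite("pics/a4.png",cv2.resize(p[190:290,260:380],None,fx=6,fy=6,interpolation=cv2.INTER_CUBIC)[:,:,::-1])
cv2.imwrite("pics/t4.png",cv2.resize(t[100:200,220:320],None,fx=5,fy=5,interpolation=cv2.INTER_CUBIC)[:,:,::-1])
E
```

```text
time_s: 6.1
eef_pos: [676.3, 104.1, 49.3]
orientation: [0.76, 0.65, -0.002, -0.001]
wrist_force: [-0.7, 0.0, -5.1]
finger_gap: 46.5
6.52 [679.4 104.9  53.9] jaw -0.156 [ 0.2 -0.  -5. ] 46.5
```

View pics/a4.png

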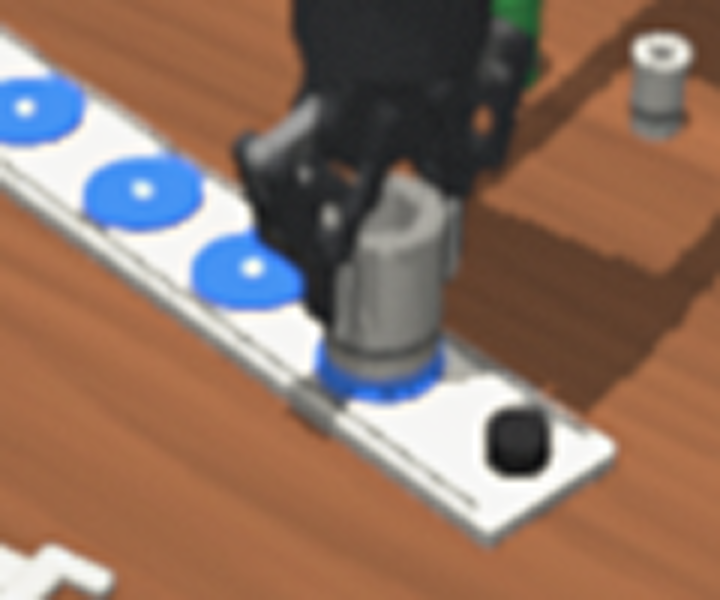

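View pics/t4.png

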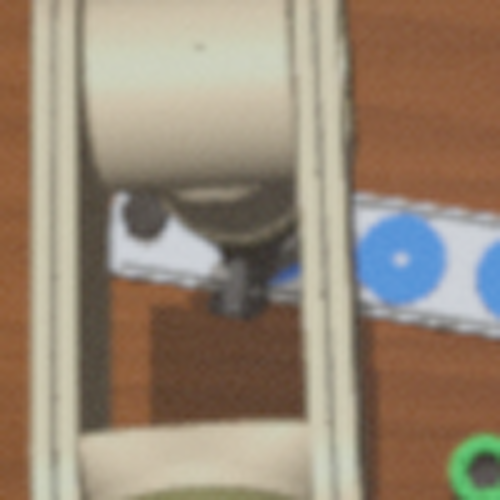

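```bash
python3 -m inch '[[[0,-1,-2,0],[0,-1,-4,0],[0,-1,-5,0],[0,-1,-6,0],[0,-1,-6,0]]]'; python3 -m inch '[[[0,0,-1,0],[0,0,-2,0],[0,0,-2,0],[0,0,-3,0],[0,0,-3,0]]]';python3 -m inch '[[[0,0,0,0],[0,0,0,0]]]'; python3 st.py
```

```text
time_s: 7.03
eef_pos: [678.1, 103.7, 45.8]
orientation: [0.76, 0.65, -0.0, -0.0]
wrist_force: [0.1, -0.4, -5.1]
finger_gap: 46.9
time_s: 7.45
eef_pos: [678.7, 103.8, 44.3]
orientation: [0.76, 0.65, 0.0, 0.0]
wrist_force: [-4.0, -0.2, 2.1]
finger_gap: 47.1
time_s: 7.62
eef_pos: [678.6, 103.8, 44.2]
orientation: [0.76, 0.65, 0.0, 0.0]
wrist_force: [-4.6, -0.5, 6.3]
finger_gap: 46.6
7.62 [678.6 103.8  44.2] jaw -0.156 [-4.6 -0.5  6.3] 46.6
```

```bash
python3 -m inch '[[[0,0,0,0],[0,0,0,0],[0,0,0,0],[0,0,0,0]]]' 75; python3 -m inch '[[[0,0,8,0],[0,0,25,0],[0,0,55,0],[-15,10,85,0],[-35,40,100,0]]]'; python3 -m inch '[[[-25,25,0,0],[-50,50,0,0],[-75,75,0,0],[-100,100,0,0],[-125,125,0,0]]]';python3 -m inch '[[[-15,15,0,0],[-25,25,0,0],[-35,30,0,0],[-40,32,0,0],[-42,33,0,0]]]'; python3 st.py
python3 - <<'E'
from h import *
p,d=viewer.snapshot("scene");t,_=viewer.snapshot("top");np.save("s5.npy",p);np.save("t5.npy",t)
cv2.imwrite("pics/a5.png",cv2.resize(p[190:290,260:380],None,fx=6,fy=6,interpolation=cv2.INTER_CUBIC)[:,:,::-1])
cv2.imwrite("pics/t5.png",cv2.resize(t[120:250,180:340],None,fx=5,fy=5,interpolation=cv2.INTER_CUBIC)[:,:,::-1])
E
```

```text
time_s: 7.95
eef_pos: [678.7, 103.7, 43.4]
orientation: [0.76, 0.65, 0.0, 0.0]
wrist_force: [-0.2, -0.3, -1.5]
finger_gap: 75.0
time_s: 8.37
eef_pos: [646.4, 140.8, 148.6]
orientation: [0.761, 0.648, 0.002, 0.002]
wrist_force: [0.6, 0.7, 0.3]
finger_gap: 74.9
time_s: 8.78
eef_pos: [517.4, 269.8, 144.3]
orientation: [0.76, 0.65, 0.001, 0.0]
wrist_force: [-0.2, 0.2, 0.2]
finger_gap: 75.0
time_s: 9.2
eef_pos: [476.3, 301.6, 143.6]
orientation: [0.76, 0.65, 0.0, 0.0]
wrist_force: [0.5, 0.8, -0.4]
finger_gap: 74.8
9.2 [476.3 301.6 143.6] jaw -0.156 [ 0.5  0.8 -0.4] 74.8
```

View pics/a5.png

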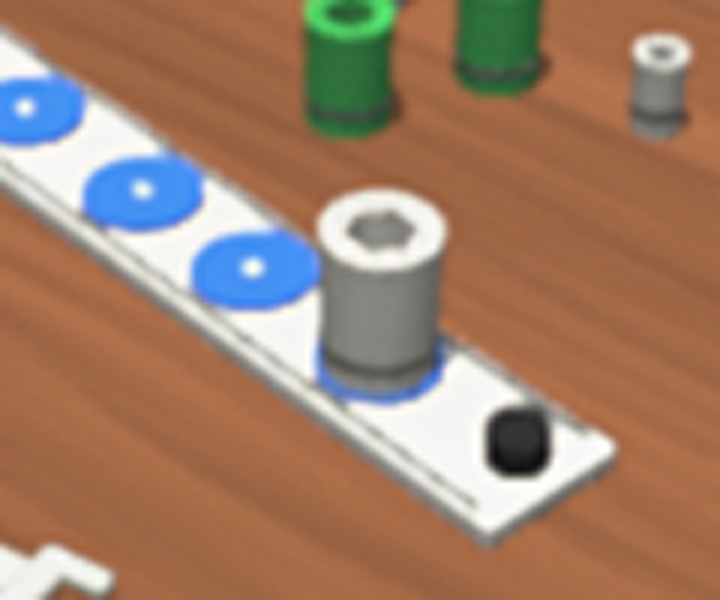

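View pics/t5.png

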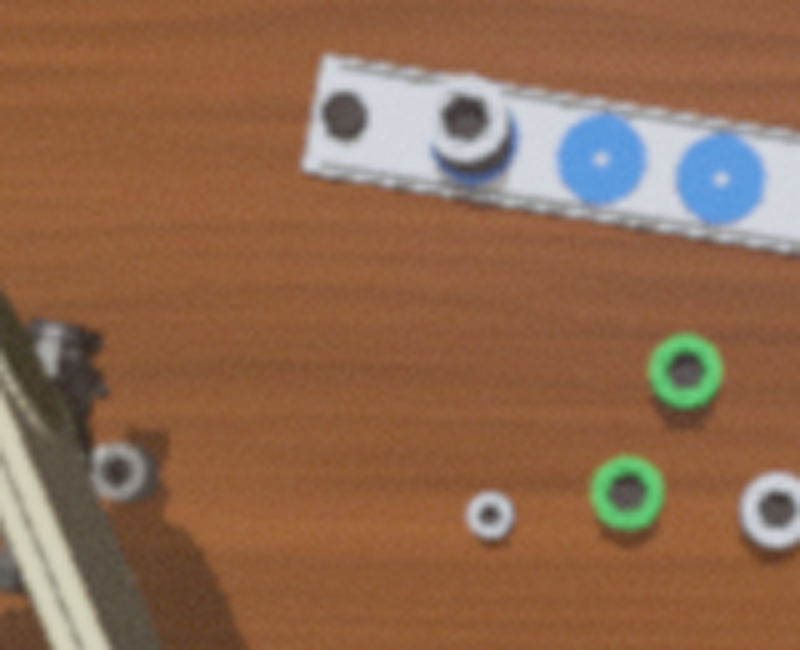

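```bash
cat > rim.py <<'E'
from h import *
def hole(n,p,g,r,th):  # darker hole inside bright rim near g
    q=up(p).min(2);G=(int(g[0]*S),int(g[1]*S));R=int(r*S)
    f=np.zeros(q.shape,np.uint8);cv2.circle(f,G,R,1,-1)
    B=[native(b) for b in blobs((q<th)&(f>0),3*S*S)]
    return min(B,key=lambda b:np.hypot(b[0]-g[0],b[1]-g[1])) if B else None
def rimb(n,p,g,th=185,amin=12):
    B=[native(b) for b in blobs(up(p).min(2)>th,amin*S*S)]
    return min(B,key=lambda b:np.hypot(b[0]-g[0],b[1]-g[1]))
E
python3 - <<'E'
from rim import *
p=np.load("s5.npy");t=np.load("t5.npy")
b=rimb("scene",p,(323,228));print(np.round(b,1),ray("scene",b,79))
for th in(100,120,140):
    b=hole("scene",p,(323,228),8,th+30);print(np.round(b,1),ray("scene",b,79))
    b=hole("top",t,(272.5,143),5.5,th);print(np.round(b,1),ray("top",b,79))
# bias check: original hole-vs-rim on 48
t0=np.load("top0p.npy");p0=np.load("scene0p.npy")
for th in(100,120,140):
  print(np.round(hole("top",t0,(398.5,225.8),5.5,th),1),np.round(hole("scene",p0,(275.8,149.5),6,th+30),1))
E
```

```text
[323.1 228.  210.7  20.7  13. ] [680.04181959 104.12852012  79.        ]
[325.4 227.7  13.8   4.8   4.7] [675.99662868 107.57868289  79.        ]
[272.5 143.   46.1   8.    7.7] [677.12171019 102.68077919  79.        ]
[323.  227.9  43.8  10.5   5.8] [680.02320251 103.79406768  79.        ]
[272.6 143.   56.    8.8   8.3] [676.94110367 102.61908374  79.        ]
[323.  227.9  53.1  11.3   6.5] [680.0407774  103.84219953  79.        ]
[272.6 143.   65.4   9.3   9.2] [676.87821758 102.62962593  79.        ]
[398.3 225.6  45.7   7.7   7.8] [275.6 149.6   6.6   6.5   1.5]
[398.3 225.7  54.6   8.5   8.5] [275.6 149.6  14.4   7.2   2.5]
[398.3 225.7  63.4   9.    9.2] [275.6 149.5  20.4   7.8   3.3]
```

```bash
python3 -m inch '[[[1,0,-30,0],[1,0,-60,0],[1,0,-85,0],[1,0,-105,0],[1,0,-115,0]]]' 60; python3 -m inch '[[[0,0,-3,0],[0,0,-3,0],[0,0,-3,0],[0,0,-3,0],[0,0,-3,0]]]' >/dev/null; python3 st.py
```

```text
time_s: 9.72
eef_pos: [476.4, 299.8, 25.0]
orientation: [0.761, 0.649, -0.002, -0.0]
wrist_force: [-0.3, 0.9, 0.3]
finger_gap: 60.3
10.13 [478.7 302.4  27.1] jaw -0.156 [ 0.1 -0.   0.6] 59.9
```

```bash
python3 -m inch '[[[-1,-1,-4,0],[-1,-1,-4,0],[-1,-1,-4,0],[-1,-1,-4,0]]]'; python3 st.py;  python3 -m inch '[[[0,0,0,0],[0,0,0,0],[0,0,0,0],[0,0,0,0],[0,0,0,0]]]' 25 50; python3 st.py; python3 -m inch '[[[0,0,3,0],[0,0,15,0],[0,0,40,0],[0,0,70,0],[0,0,100,0]]]'; python3 -m inch '[[[0,0,2,0],[0,0,2,0],[0,0,2,0],[0,0,2,0],[0,0,2,0]]]';python3 st.py
python3 - <<'E'
from h import *
p,d=viewer.snapshot("scene");cv2.imwrite("pics/a6.png",cv2.resize(p[130:260,380:500],None,fx=5,fy=5,interpolation=cv2.INTER_CUBIC)[:,:,::-1])
E
```

```text
time_s: 10.47
eef_pos: [476.3, 300.8, 21.4]
orientation: [0.76, 0.65, -0.0, -0.0]
wrist_force: [0.2, 0.2, 0.2]
finger_gap: 60.0
10.47 [476.3 300.8  21.4] jaw -0.156 [0.2 0.2 0.2] 60.0
time_s: 10.88
eef_pos: [476.6, 300.9, 21.7]
orientation: [0.76, 0.65, 0.0, 0.0]
wrist_force: [-0.5, 0.6, 2.1]
finger_gap: 31.2
10.88 [476.6 300.9  21.7] jaw -0.156 [-0.5  0.6  2.1] 31.2
time_s: 11.3
eef_pos: [475.6, 300.3, 122.5]
orientation: [0.76, 0.65, -0.001, -0.0]
wrist_force: [0.6, -0.3, -1.2]
finger_gap: 30.7
time_s: 11.72
eef_pos: [475.2, 300.2, 121.6]
orientation: [0.76, 0.65, -0.002, -0.0]
wrist_force: [0.5, -0.1, -1.6]
finger_gap: 30.8
11.72 [475.2 300.2 121.6] jaw -0.156 [ 0.5 -0.1 -1.6] 30.8
```

View pics/a6.png

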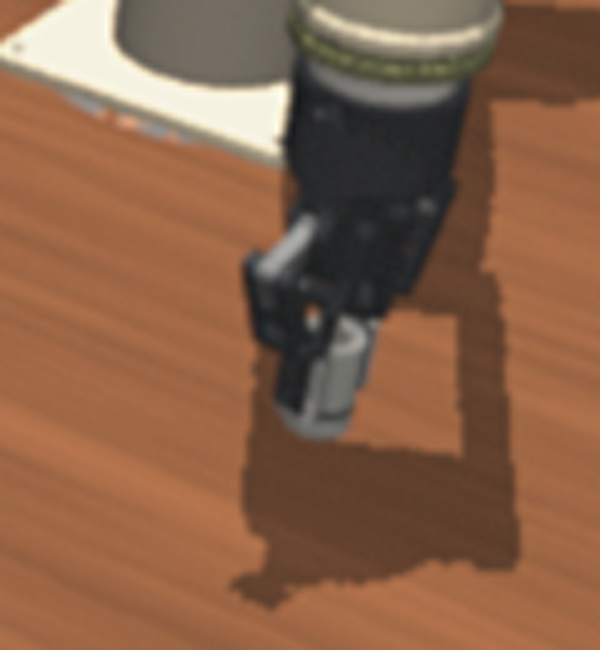

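```bash
python3 -m inch '[[[5,-10,0,0],[18,-35,0,0],[35,-67,0,0],[52,-100,0,0],[69,-132,0,0]]]'; python3 -m inch '[[[17,-32,0,0],[34,-65,0,0],[51,-97,0,0],[67,-128,0,0],[82,-157,0,0]]]'; python3 -m inch '[[[13,-25,0,0],[22,-41,0,0],[27,-50,0,0],[29,-53,0,0],[29,-53,0,0]]]';python3 -m inch '[[[0,0,0,0],[0,0,0,0],[0,0,0,0],[0,0,0,0],[0,0,0,0]]]' >/dev/null; python3 st.py
```

```text
time_s: 12.18
eef_pos: [545.6, 166.7, 122.8]
orientation: [0.76, 0.65, -0.001, -0.0]
wrist_force: [1.7, -0.2, -1.8]
finger_gap: 30.7
time_s: 12.6
eef_pos: [627.7, 8.9, 122.7]
orientation: [0.76, 0.65, -0.0, -0.0]
wrist_force: [0.6, 0.2, -1.1]
finger_gap: 30.9
time_s: 13.02
eef_pos: [656.2, -41.8, 122.7]
orientation: [0.76, 0.649, -0.0, -0.0]
wrist_force: [0.6, 0.3, -1.8]
finger_gap: 30.8
13.43 [656.3 -40.5 123.6] jaw -0.155 [-0.1 -0.4 -1. ] 30.9
```

```bash
python3 -m inch '[[[0,-1,-20,0],[0,-1,-40,0],[0,-1,-58,0],[0,-1,-70,0],[0,-1,-76,0]]]'; python3 -m inch '[[[0,0,-2,0],[0,0,-2,0],[0,0,-2,0],[0,0,-2,0],[0,0,-2,0]]]' >/dev/null; python3 st.py
python3 - <<'E'
from h import *
p,d=viewer.snapshot("scene")
cv2.imwrite("pics/a7.png",cv2.resize(p[160:270,230:350],None,fx=5,fy=5,interpolation=cv2.INTER_CUBIC)[:,:,::-1])
E
```

```text
time_s: 13.85
eef_pos: [654.9, -41.8, 45.0]
orientation: [0.76, 0.65, -0.001, -0.001]
wrist_force: [0.8, -0.5, -1.9]
finger_gap: 31.2
14.27 [657.4 -42.4  46.8] jaw -0.156 [ 0.4  0.5 -1.6] 30.8
```

View pics/a7.png

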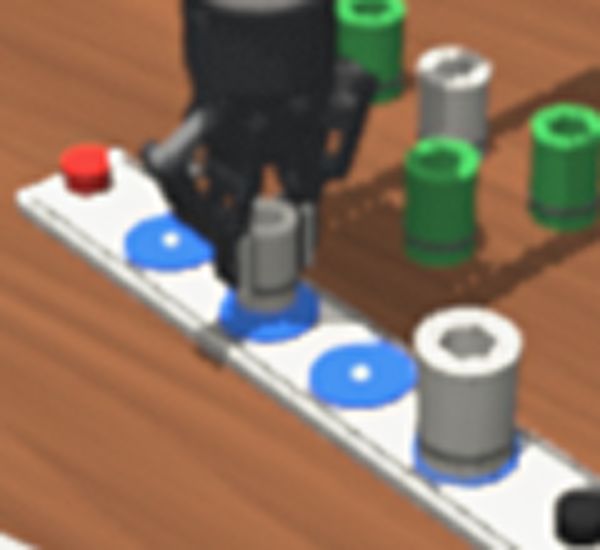

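```bash
python3 -m inch '[[[0,0,-2,0],[0,0,-4,0],[0,0,-5,0],[0,0,-6,0],[0,0,-6,0]]]'; python3 -m inch '[[[0,0,-1,0],[0,0,-2,0],[0,0,-2,0],[0,0,-3,0],[0,0,-3,0]]]';python3 -m inch '[[[0,0,0,0],[0,0,0,0]]]' >/dev/null; python3 st.py
```

```text
time_s: 14.73
eef_pos: [656.1, -42.2, 38.9]
orientation: [0.76, 0.65, -0.0, -0.0]
wrist_force: [0.4, -0.5, -1.7]
finger_gap: 30.7
time_s: 15.15
eef_pos: [656.6, -42.2, 36.7]
orientation: [0.76, 0.65, 0.0, 0.0]
wrist_force: [-0.4, -0.7, 1.0]
finger_gap: 30.8
15.32 [656.5 -42.2  36.7] jaw -0.156 [-0.7 -0.7  2.6] 31.0
```

```bash
python3 -m inch '[[[0,0,0,0],[0,0,0,0],[0,0,0,0],[0,0,0,0]]]' 60; python3 -m inch '[[[0,0,8,0],[0,0,25,0],[0,0,55,0],[-10,5,85,0],[-35,20,95,0]]]'; python3 -m inch '[[[-32,21,0,0],[-64,42,0,0],[-96,63,0,0],[-122,81,0,0],[-145,97,0,0]]]';python3 -m inch '[[[-12,8,0,0],[-18,12,0,0],[-20,13,0,0],[-20,13,0,0],[-20,13,0,0]]]' >/dev/null; python3 st.py
python3 - <<'E'
from rim import *
p,d=viewer.snapshot("scene");t,_=viewer.snapshot("top");np.save("s8.npy",p);np.save("t8.npy",t)
cv2.imwrite("pics/a8.png",cv2.resize(p[150:290,230:390],None,fx=4,fy=4,interpolation=cv2.INTER_CUBIC)[:,:,::-1])
cv2.imwrite("pics/t8.png",cv2.resize(t[120:250,240:400],None,fx=4,fy=4,interpolation=cv2.INTER_CUBIC)[:,:,::-1])
b=rimb("scene",p,(283,203));print(np.round(b,1),ray("scene",b,63))
E
```

```text
time_s: 15.65
eef_pos: [656.5, -42.2, 36.4]
orientation: [0.76, 0.65, 0.0, 0.0]
wrist_force: [0.1, -0.2, 0.1]
finger_gap: 60.1
time_s: 16.07
eef_pos: [625.7, -24.1, 137.9]
orientation: [0.761, 0.649, 0.003, 0.004]
wrist_force: [1.7, 0.1, 1.7]
finger_gap: 60.0
time_s: 16.48
eef_pos: [474.7, 75.7, 131.9]
orientation: [0.76, 0.65, 0.0, 0.0]
wrist_force: [0.3, -0.2, 0.4]
finger_gap: 59.9
16.9 [457.4  87.3 131.9] jaw -0.156 [0.1 0.1 0.3] 59.8
[ 296.5  234.8 1554.1  128.5   88.7] [723.54580104  60.35875691  63.        ]
```

View pics/a8.png

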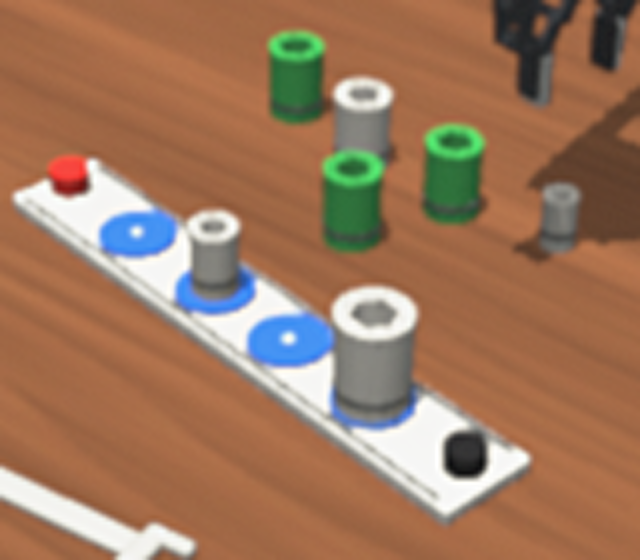

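View pics/t8.png

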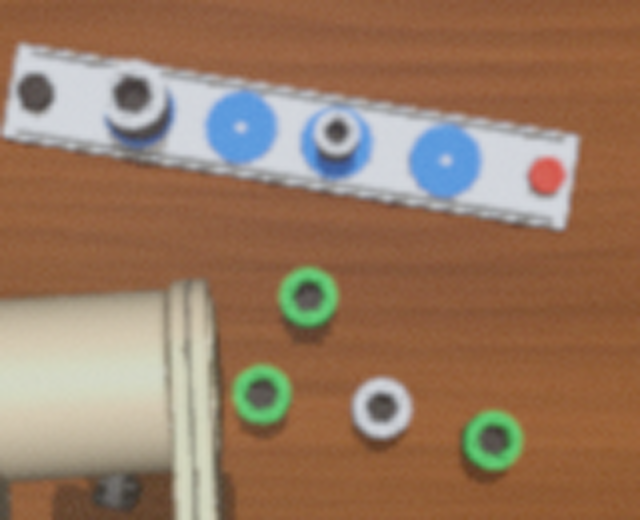

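```bash
python3 - <<'E'
from rim import *
p=np.load("s8.npy");t=np.load("t8.npy")
for th in(110,130):
    b=hole("scene",p,(283,206.5),4.5,th+30);print(b and (np.round(b,1),ray("scene",b,63)))
    b=hole("top",t,(324,152.5),4,th);print(b and (np.round(b,1),ray("top",b,63)))
E
```

```text
(array([282.5, 206.3,   6.3,   4.8,   1.8]), array([658.48596983, -41.31829031,  63.        ]))
(array([323.8, 152.3,  16.4,   4.7,   4.8]), array([655.09580585, -42.55129991,  63.        ]))
(array([282.7, 206.2,  11.5,   5.5,   2.5]), array([658.08643125, -41.16485304,  63.        ]))
(array([323.7, 152.3,  21.8,   5.3,   5.5]), array([654.95711867, -42.47560167,  63.        ]))
```

```bash
python3 -m inch '[[[-1,1,-30,0],[-1,1,-60,0],[-1,1,-85,0],[-1,1,-103,0],[-1,1,-108,0]]]' 50; python3 -m inch '[[[0,0,-3,0],[0,0,-3,0],[0,0,-3,0],[0,0,-3,0],[0,0,-3,0]]]' >/dev/null; python3 st.py;python3 -m inch '[[[0,0,0,0],[0,0,0,0]]]' >/dev/null; python3 st.py
```

```text
time_s: 17.42
eef_pos: [453.1, 88.0, 19.8]
orientation: [0.76, 0.65, -0.002, -0.002]
wrist_force: [-1.3, 0.1, 0.5]
finger_gap: 50.0
17.83 [456.6  88.8  21.8] jaw -0.156 [ 0.  -0.4  0.7] 50.2
18.0 [455.9  88.8  21. ] jaw -0.156 [ 0.8  0.2 -0.5] 50.0
```

```bash
python3 -m inch '[[[0,-1,-1,0],[0,-1,-1,0],[0,-1,-1,0],[0,-1,-1,0],[0,-1,-1,0]]]' >/dev/null; python3 st.py; python3 -m inch '[[[0,0,0,0],[0,0,0,0],[0,0,0,0],[0,0,0,0],[0,0,0,0]]]' 17 50 >/dev/null; python3 st.py; python3 -m inch '[[[0,0,3,0],[0,0,15,0],[0,0,40,0],[0,0,70,0],[0,0,90,0]]]'; python3 -m inch '[[[0,0,2,0],[0,0,2,0],[0,0,2,0],[0,0,2,0],[0,0,2,0]]]';python3 st.py
python3 - <<'E'
from h import *
p,d=viewer.snapshot("scene");cv2.imwrite("pics/a9.png",cv2.resize(p[120:220,320:420],None,fx=5,fy=5,interpolation=cv2.INTER_CUBIC)[:,:,::-1])
E
```

```text
18.42 [455.3  87.8  19.4] jaw -0.156 [ 0.5  0.8 -0.7] 49.9
18.83 [455.6  87.8  19.6] jaw -0.156 [0.9 0.9 2.4] 22.4
time_s: 19.25
eef_pos: [455.7, 87.8, 111.6]
orientation: [0.76, 0.65, 0.0, 0.0]
wrist_force: [0.3, 0.6, 0.2]
finger_gap: 23.0
time_s: 19.67
eef_pos: [454.2, 87.7, 109.7]
orientation: [0.76, 0.65, -0.001, -0.001]
wrist_force: [0.2, -1.0, -0.1]
finger_gap: 22.4
19.67 [454.2  87.7 109.7] jaw -0.156 [ 0.2 -1.  -0.1] 22.4
```

View pics/a9.png

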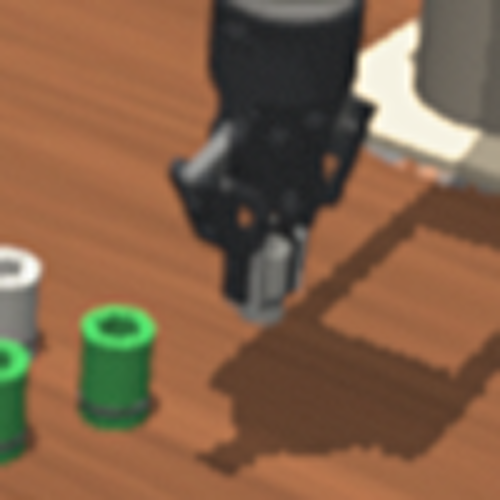

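```bash
python3 -m inch '[[[6,-7,0,0],[22,-24,0,0],[44,-49,0,0],[67,-75,0,0],[91,-101,0,0]]]'; python3 -m inch '[[[24,-27,0,0],[48,-54,0,0],[70,-78,0,0],[86,-96,0,0],[94,-105,0,0]]]'; python3 -m inch '[[[3,-3,0,0],[3,-3,0,0],[3,-3,0,0],[3,-3,0,0],[3,-3,0,0]]]' >/dev/null;python3 -m inch '[[[0,0,0,0],[0,0,0,0]]]' >/dev/null; python3 st.py
```

```text
time_s: 20.13
eef_pos: [547.2, -14.8, 110.8]
orientation: [0.76, 0.65, -0.0, -0.0]
wrist_force: [0.7, -0.0, -1.0]
finger_gap: 22.4
time_s: 20.55
eef_pos: [641.9, -121.9, 110.5]
orientation: [0.761, 0.649, -0.0, 0.0]
wrist_force: [1.1, 0.9, -0.3]
finger_gap: 22.9
21.13 [ 643.3 -120.6  111.7] jaw -0.155 [ 0.6  0.1 -0.9] 22.7
```

```bash
python3 -m inch '[[[0,-1,-20,0],[0,-1,-40,0],[0,-1,-55,0],[0,-1,-64,0],[0,-1,-68,0]]]' >/dev/null; python3 -m inch '[[[0,0,0,0],[0,0,0,0],[0,0,0,0],[0,0,0,0],[0,0,0,0]]]' >/dev/null; python3 st.py
python3 - <<'E'
from h import *
p,d=viewer.snapshot("scene")
cv2.imwrite("pics/a10.png",cv2.resize(p[150:250,210:330],None,fx=5,fy=5,interpolation=cv2.INTER_CUBIC)[:,:,::-1])
E
```

```text
21.97 [ 644.2 -122.5   44.5] jaw -0.156 [ 0.8 -0.1 -1.2] 22.8
```

View pics/a10.png

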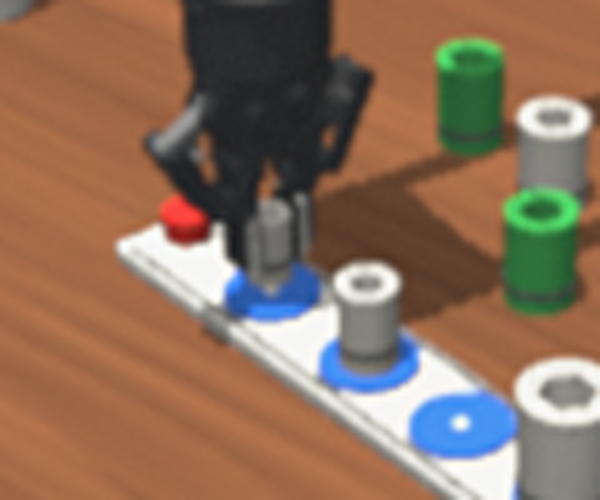

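```bash
python3 -m inch '[[[0,0,-2,0],[0,0,-4,0],[0,0,-5,0],[0,0,-6,0],[0,0,-6,0]]]'; python3 -m inch '[[[0,0,-1,0],[0,0,-2,0],[0,0,-2,0],[0,0,-3,0],[0,0,-3,0]]]' >/dev/null;python3 -m inch '[[[0,0,0,0],[0,0,0,0]]]' >/dev/null; python3 st.py
```

```text
time_s: 22.43
eef_pos: [643.1, -122.1, 36.9]
orientation: [0.76, 0.65, -0.0, -0.0]
wrist_force: [0.4, -0.1, -0.2]
finger_gap: 22.7
23.02 [ 643.6 -122.3   34.6] jaw -0.156 [-0.7  0.5  2.2] 22.5
```

```bash
python3 -m inch '[[[0,0,0,0],[0,0,0,0],[0,0,0,0],[0,0,0,0]]]' 62; python3 -m inch '[[[0,0,8,0],[0,0,25,0],[0,0,55,0],[-10,3,85,0],[-35,9,95,0]]]' >/dev/null; python3 -m inch '[[[-36,9,0,0],[-72,18,0,0],[-105,27,0,0],[-130,33,0,0],[-145,37,0,0]]]' >/dev/null;python3 -m inch '[[[-3,0,0,0],[-3,0,0,0],[-3,0,0,0],[-3,0,0,0],[-3,0,0,0]]]' >/dev/null; python3 st.py
python3 - <<'E'
from rim import *
p,d=viewer.snapshot("scene");t,_=viewer.snapshot("top");np.save("s11.npy",p);np.save("t11.npy",t)
cv2.imwrite("pics/a11.png",cv2.resize(p[130:290,225:385],None,fx=3.5,fy=3.5,interpolation=cv2.INTER_CUBIC)[:,:,::-1])
cv2.imwrite("pics/t11.png",cv2.resize(t[120:250,240:400],None,fx=4,fy=4,interpolation=cv2.INTER_CUBIC)[:,:,::-1])
E
```

```text
time_s: 23.35
eef_pos: [643.4, -122.2, 34.4]
orientation: [0.76, 0.65, -0.0, -0.0]
wrist_force: [-0.4, -0.8, -1.0]
finger_gap: 62.0
24.6 [461.3 -76.5 129.7] jaw -0.156 [ 0.1 -0.  -0.3] 62.2
```

View pics/a11.png

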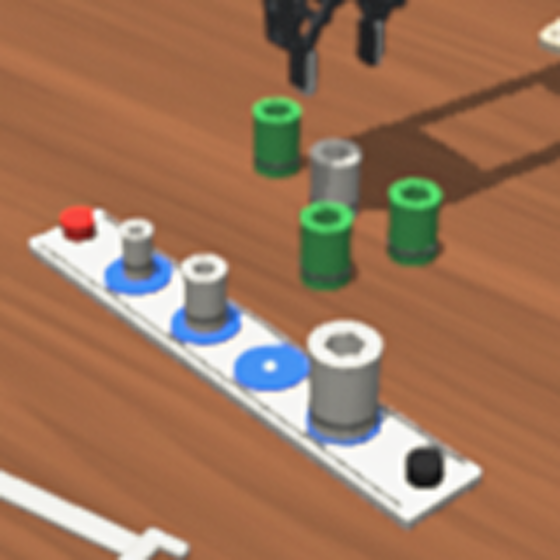

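View pics/t11.png

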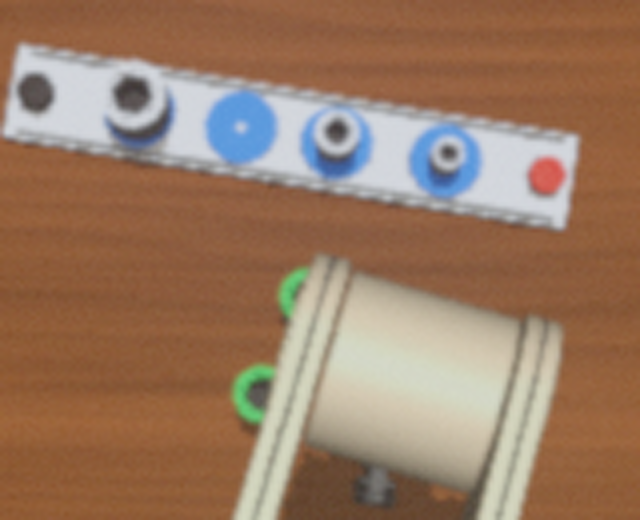

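```bash
python3 - <<'E'
from rim import *
p=np.load("s11.npy");t=np.load("t11.npy")
for th in(140,160):
    b=rimb("scene",p,(264,195.5),th,8);print(np.round(b,1),ray("scene",b,55))
    b=hole("top",t,(351.8,158.2),3,th);print(b and (np.round(b,1),ray("top",b,55)))
E
python3 -m inch '[[[0,0,-30,0],[0,0,-60,0],[0,0,-80,0],[0,0,-92,0],[0,0,-100,0]]]' 62 >/dev/null; python3 -m inch '[[[0,0,-2,0],[0,0,-2,0],[0,0,-2,0],[0,0,-2,0],[0,0,-2,0]]]' >/dev/null;python3 -m inch '[[[0,0,0,0],[0,0,0,0]]]' >/dev/null; python3 st.py
```

```text
[ 296.5  234.4 1893.3  129.3   90. ] [714.81055539  52.7570295   55.        ]
(array([351.7, 157.7,  11.5,   4.2,   3.5]), array([ 641.68814696, -122.89302145,   55.        ]))
[ 296.4  234.5 1730.4  129.    89.5] [715.2515597   52.82233305  55.        ]
(array([351.7, 157.8,  16.9,   4.8,   4.5]), array([ 641.50544463, -122.94350205,   55.        ]))
25.7 [460.8 -76.3  28. ] jaw -0.156 [ 0.6 -0.1  0.4] 61.9
```

```bash
python3 -m inch '[[[0,0,-2,0],[0,0,-2,0],[0,0,-2,0]]]' >/dev/null; python3 -m inch '[[[0,0,0,0],[0,0,0,0],[0,0,0,0],[0,0,0,0],[0,0,0,0]]]' 32 55 >/dev/null; python3 st.py; python3 -m inch '[[[0,0,3,0],[0,0,15,0],[0,0,40,0],[0,0,70,0],[0,0,95,0]]]' >/dev/null; python3 -m inch '[[[0,0,5,0],[0,0,5,0],[0,0,5,0],[0,0,5,0],[0,0,5,0]]]' >/dev/null;python3 st.py
python3 - <<'E'
from h import *
p,d=viewer.snapshot("scene");cv2.imwrite("pics/a12.png",cv2.resize(p[90:220,260:390],None,fx=4,fy=4,interpolation=cv2.INTER_CUBIC)[:,:,::-1])
E
```

```text
26.37 [460.7 -76.3  25.6] jaw -0.156 [0.2 0.3 1.4] 38.8
27.2 [458.9 -75.8 123.2] jaw -0.156 [ 0.5 -0.3 -2. ] 38.8
```

View pics/a12.png

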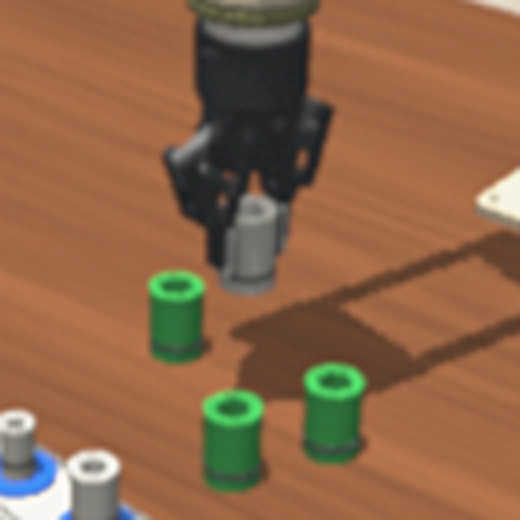

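```bash
python3 -m inch '[[[9,5,0,0],[30,15,0,0],[60,30,0,0],[92,47,0,0],[125,64,0,0]]]' >/dev/null; python3 -m inch '[[[32,16,0,0],[55,28,0,0],[70,36,0,0],[77,40,0,0],[80,41,0,0]]]' >/dev/null; python3 -m inch '[[[0,0,0,0],[0,0,0,0],[0,0,0,0],[0,0,0,0],[0,0,0,0]]]' >/dev/null;python3 -m inch '[[[0,0,0,0],[0,0,0,0]]]' >/dev/null; python3 st.py
```

```text
28.67 [665.3  28.5 125.7] jaw -0.156 [-0.1 -0.  -2.2] 38.7
```

```bash
python3 -m inch '[[[1,0,-20,0],[1,0,-40,0],[1,0,-56,0],[1,0,-67,0],[1,0,-74,0]]]' >/dev/null; python3 -m inch '[[[0,0,0,0],[0,0,0,0],[0,0,0,0],[0,0,0,0],[0,0,0,0]]]' >/dev/null; python3 st.py
python3 - <<'E'
from h import *
p,d=viewer.snapshot("scene")
cv2.imwrite("pics/a13.png",cv2.resize(p[170:270,240:360],None,fx=5,fy=5,interpolation=cv2.INTER_CUBIC)[:,:,::-1])
E
```

```text
29.5 [667.3  28.8  52.8] jaw -0.156 [-0.4  0.2 -2.1] 39.0
```

View pics/a13.png

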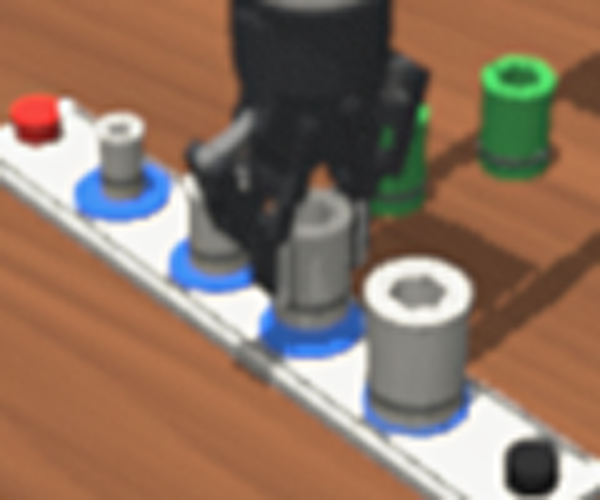

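```bash
python3 -m inch '[[[0,0,-3,0],[0,0,-5,0],[0,0,-7,0],[0,0,-8,0],[0,0,-8,0]]]' >/dev/null; python3 st.py; python3 -m inch '[[[0,0,-1,0],[0,0,-2,0],[0,0,-3,0],[0,0,-3,0],[0,0,-4,0]]]' >/dev/null;python3 -m inch '[[[0,0,0,0],[0,0,0,0]]]' >/dev/null; python3 st.py
```

```text
29.97 [666.   28.8  42.7] jaw -0.156 [ 0.3  0.2 -1.6] 38.9
30.55 [666.7  28.8  40.7] jaw -0.156 [-4.9 -0.5  7.4] 39.2
```

Seated. Release, lift and back away clear of both views.

```bash
python3 -m inch '[[[0,0,0,0],[0,0,0,0],[0,0,0,0],[0,0,0,0]]]' 65; python3 -m inch '[[[0,0,8,0],[0,0,25,0],[0,0,55,0],[-5,0,85,0],[-20,0,110,0]]]' >/dev/null; python3 -m inch '[[[-30,0,0,0],[-60,0,0,0],[-90,0,0,0],[-120,0,0,0],[-150,0,0,0]]]' >/dev/null;python3 -m inch '[[[-20,0,0,0],[-40,0,0,0],[-60,0,0,0],[-60,0,0,0],[-60,0,0,0]]]' >/dev/null; python3 st.py
python3 - <<'E'
from rim import *
p,d=viewer.snapshot("scene");t,_=viewer.snapshot("top");np.save("s14.npy",p);np.save("t14.npy",t)
cv2.imwrite("pics/a14.png",p[:,:,::-1]);cv2.imwrite("pics/a14z.png",cv2.resize(p[170:280,225:375],None,fx=5,fy=5,interpolation=cv2.INTER_CUBIC)[:,:,::-1])
cv2.imwrite("pics/t14.png",t[:,:,::-1])
for th in(110,130):
    b=hole("scene",p,(302,214),7,th+30);print(b and (np.round(b,1),ray("scene",b,71)))
    b=hole("top",t,(299,148),4.5,th);print(b and (np.round(b,1),ray("top",b,71)))
E
```

```text
time_s: 30.88
eef_pos: [666.5, 28.8, 39.4]
orientation: [0.76, 0.65, 0.0, 0.0]
wrist_force: [0.3, -0.6, -0.1]
finger_gap: 65.0
32.13 [436.4  28.8 150.2] jaw -0.156 [ 0.9 -0.2 -1.1] 65.0
(array([301.5, 216.2,  19. ,   7.5,   3.3]), array([668.47414665,  29.11556422,  71.        ]))
(array([299.1, 148. ,  29.9,   6.5,   6. ]), array([665.12741983,  27.75613477,  71.        ]))
(array([301.5, 216.1,  26.7,   8.2,   4.3]), array([668.313461  ,  28.98891128,  71.        ]))
(array([299.1, 148. ,  36.9,   7.2,   6.7]), array([664.9953793 ,  27.73545006,  71.        ]))
```

View pics/a14.png

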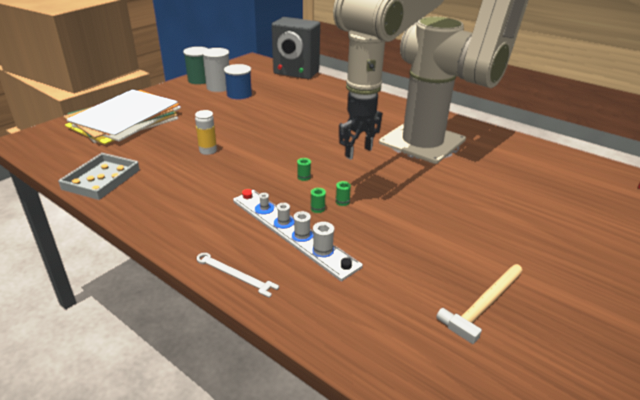

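View pics/a14z.png

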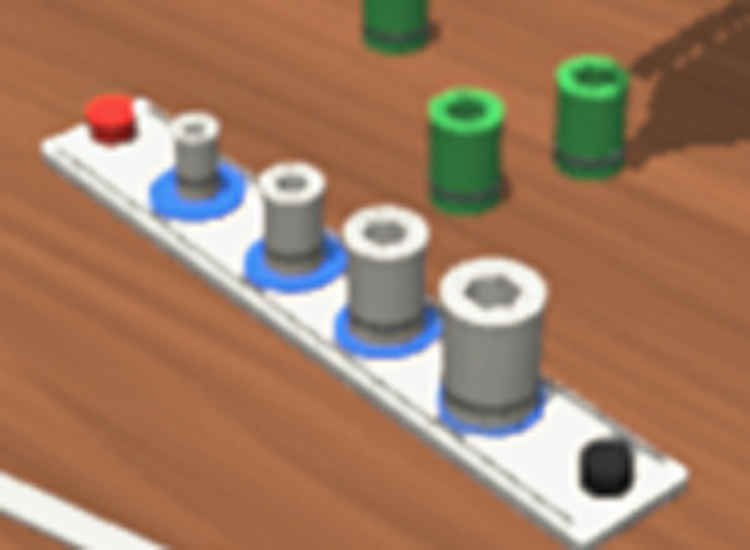

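View pics/t14.png

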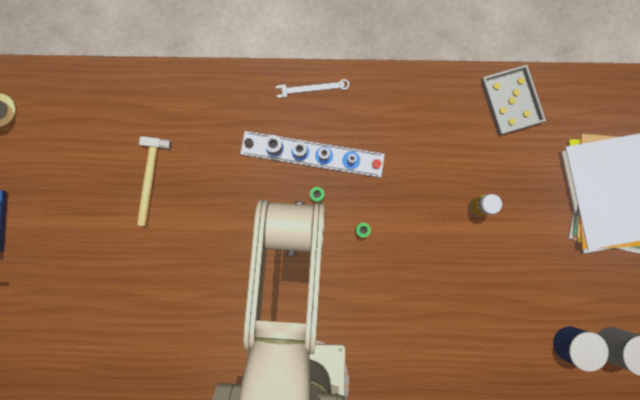

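```bash
python3 -m inch '[[[0,0,0,0],[0,0,0,0],[0,0,0,0],[0,0,0,0],[0,0,0,0]]]'; python3 -c "
from rig import ticket
print(ticket.hand_in())"
```

```text
time_s: 32.65
eef_pos: [436.5, 28.8, 149.3]
orientation: [0.76, 0.65, -0.0, -0.0]
wrist_force: [0.3, -0.3, -0.3]
finger_gap: 64.9
the job is handed in; nothing more can be done
None
```

All four sockets are on the rail in order of size: 24, 32, 40, 48 mm from the red cap to the black cap, each upright with its mouth up. I handed the job in at about 33 s with the gripper clear of everything.

**Centring:** After placing, I measured the 32, 40 and 48 mm sockets in both cameras and the 24 mm in the top view. All came out within about 1 to 1.5 mm of their pad centres. For the 24 mm socket the scene-camera measurement failed, because the rim merged with the white rail in the mask. It was checked in the top view (about 0.3 mm off) and looks centred in the scene picture.

**Camera agreement:** The two cameras differed from each other by a steady 3 to 4 mm. I used their average for positions, and the arm's own readings agreed with it.

**Bystanders:** In the last pictures the hammer and the can stand where they did at the start. So do the green decoys; one was hidden by the arm in the top view but is visible in the scene view. This was judged by eye, not measured.

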